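Complete the tin of dropper bottles

TASK

Put the two loose dropper bottles into the two empty places of the round tin, so that all seven stand upright on its floor in a honeycomb, one in the middle and six round it. The fallen one must first be stood upright on the worktop and let go, then taken again and packed. Lower the bottles in rather than dropping them, do not tip or pull out the bottles already packed, and leave the salt shaker, cup and garlic alone.

Things in the scene. Friction and masses are not known exactly. Their poses are not given: they have to be found in the camera images.
- tin: round blue open tin that does not move, in which bottles stand in a honeycomb pattern (one in the middle, six round it). Origin at the centre of its underside, z up, x towards empty place a. Outer radius 56.5 mm, inner radius 54.5 mm, floor 3 mm thick, rim 46 mm above the worktop. Behind, a wall shelf hangs at z = 0.52 m from x = 0.57 m on; a cooker hood hangs at the left.
- tin_gap_a (a point): first empty place of the tin's ring: point on the tin's floor 36.5 mm from its axis, where the centre of a bottle's base belongs (either bottle; a bottle there has 1 to 3 mm of play all round)
- tin_gap_b (a point): second empty place of the ring, 120 degrees round the tin's axis from place a (one packed bottle stands between the two); point on the tin's floor 36.5 mm from its axis
- packed_0_mid (a point): brown glass dropper bottle with a paper label and a black rubber bulb on top, standing loose in the middle of the tin, same shape as the fallen one. Point on its axis half-way up (51 mm above its base); z along the bottle to the bulb.
- packed_1_mid (a point): brown glass dropper bottle with a paper label and a black rubber bulb on top, standing loose in the outer ring of the tin, same shape as the fallen one. Point on its axis half-way up (51 mm above its base); z along the bottle to the bulb.
- packed_2_mid (a point): brown glass dropper bottle with a paper label and a black rubber bulb on top, standing loose in the outer ring of the tin, same shape as the fallen one. Point on its axis half-way up (51 mm above its base); z along the bottle to the bulb.
- packed_3_mid (a point): brown glass dropper bottle with a paper label and a black rubber bulb on top, standing loose in the outer ring of the tin, same shape as the fallen one. Point on its axis half-way up (51 mm above its base); z along the bottle to the bulb.
- packed_4_mid (a point): brown glass dropper bottle with a paper label and a black rubber bulb on top, standing loose in the outer ring of the tin, same shape as the fallen one. Point on its axis half-way up (51 mm above its base); z along the bottle to the bulb.
- standing_mid (a point): brown glass dropper bottle with a paper label and a black rubber bulb on top, standing upright on the worktop outside the tin. 102 mm high: body of radius 17 mm up to 60 mm, then a shoulder, black cap of radius 12 mm up to 77 mm, bulb (rigid) of radius 6 mm from 77 to 102 mm; about 70 g. Point on its axis half-way up (51 mm above its base); z along the bottle to the bulb.
- fallen_mid (a point): the same kind of bottle, lying on its side on the worktop, bulb roughly to the robot's right. 102 mm high: body of radius 17 mm up to 60 mm, then a shoulder, black cap of radius 12 mm up to 77 mm, bulb (rigid) of radius 6 mm from 77 to 102 mm; about 70 g. Point on its axis half-way along (51 mm from its base, 17 mm above the worktop); z along the bottle from base to bulb.
- salt: salt shaker with a glass body, bystander, 44 mm across, 90 mm high; origin under its centre. It and the standing bottle may have changed places.
- cup: green espresso cup, bystander, 65 x 94 x 52 mm; origin under its centre
- garlic: garlic bulb, bystander, about 50 mm across and 51 mm high; origin under its centre
Mind the look-alikes: they are no part of the job. What is shaped like the part that bears packed_3_mid but yellow is not meant.

How it is judged:
By the outcome, as a careful person would: the job done as asked, in the order asked, and still so for the second after the job is handed in, with the robot touching nothing.
It also fails if it takes over 72 s, if anything falls off the work surface, if the arm or the gripper's body presses on something with over 40 N, if the wrist force passes 120 N, or if a joint passes its speed limit or range.

ROBOT

A 6-joint arm with a two-finger parallel gripper is mounted at the origin on a cart in front of the work surface, level with it; the furniture and walls round the work are solid. World frame = base frame: x ahead of the robot, y to its left, z up, the work surface at z = 0. Lengths are in m, angles in degrees, forces in N, time in s.
With the tool pointing down it reaches from about 0.3 to 0.75 m from the base axis. Payload 8.5 kg.
Tool frame: the origin (TCP) lies on the centre line of the jaws, within the pads' length; the fingertips stand 19 mm ahead of it and the grasp point (between the pads) is the TCP (env.tcp_to_tips is the z of the fingertips in the tool frame, in m); z points along the fingers, y is the line along which they close (so a half turn about z gives the same grasp; the last joint's range is limited). The gripper opens to 85 mm and grips with 20 to 120 N. Pads are 22 mm wide; open, the fingers measure 114 mm over their backs; the gripper's body (76 mm by 85 mm) begins 54 mm behind the grasp point. The pads swing forward as they close: fully open they stand 13 mm farther back than shut.
Start: joints at [-86.82, 21.807, 74.336, -0, 83.858, -12.336], TCP at [0.147, -0.53, 0.25] pointing down, gripper open.
Joint ranges: [-178.18, 178.18], [-50.72, 133.34], [12.68, 142.11], [-81.47, 261.47], [9.98, 163.14], [-165.26, 165.26]. Speed limits (degrees/s): [136.94, 136.94, 180, 180, 180, 180].

INTERFACE

Orientations are given as a 3x3 rotation matrix whose columns are the frame's x, y, z axes.
In Python, from rig import env gives the robot as it stands.
- The arm moves only by the tool servo_tool, never from a script. Its argument "steps" is a list of rows, each an object of numbers: "tx", "ty", "tz": the shift along the world's x, y, z in cm; "yaw": the turn about the world's z in degrees; "claw": the finger opening in cm, from 0 to 8.54. In form: [{"tx": .., "ty": .., "tz": .., "yaw": .., "claw": ..}, ...]. A call has 1 to 20 rows; each row shifts and turns the commanded pose from where the row before left it; what a row does not reach is not made up. A row lasts 1/10 s, in which the tool goes at most 50 mm and 8.59 degrees, less where a joint would pass 70% of its speed; a pose out of reach is approached as far as the arm can. A call with a gripper value outside its range is refused whole. The fingers move at their own pace and stop on an object; "newtons" is the grip in N (left out, the last holds). Time passes only in rows, so rows that do not move let the fingers close. It gives the time, the measured TCP pose, the force, the opening and the grip force at its end, in the units of the state.
- env.observe(): the state, without advancing time (a new reading comes with each control period).
- env.get_image(name): name is "scene" or "top"; returns (picture, depth): 420x560x3 uint8, red, green, blue; 420x560 float32, m along the optical axis (not along the pixel's ray), 0 where there is no reading.
- env.camera_model(name): a dict with "fovy" (degrees; the focal length in pixels is half the picture's height over the tangent of half this angle, whatever the lens; pixels are square), "cx", "cy" (the principal point, pixels), "dist_coeffs" ([k1, k2, p1, p2, k3] as OpenCV has them; the pictures are not rectified), "T" (4x4, takes a point from camera to world coordinates). Camera axes: x right, y down, z forward; pixel columns grow to the right and rows downward; lengths in m; the calibration is good to about 2 mm. A picture is of the moment at which its call begins. camera_model takes no time and is no camera call.
- env.close_job(): hands the job in; it is judged then, once.
The state is a dict: "time_s": time; "q": joint angles; "qvel": joint speeds; "joint_efforts": joint torques, N m; "position": TCP position; "tool_rot": TCP orientation; "ft_force": force on the tool from outside, world axes, zero at the start; "wrist_torque": the same for the moment, N m; "grip_width": finger opening in m; "gripper_force": force on a finger pad.
Only numpy, scipy, OpenCV 4.12 (cv2) and the standard library are available. Lean on these libraries where they do the work, as an engineer would, in place of code of your own. Each camera call takes 0.05 s, during which the arm holds its last target. There are 200 camera calls.

## Working session

There is one attempt and no reset: what is moved stays moved. The work goes in short steps, Python scripts to look and compute and a tool call to move; the robot and the scene stay as the last step left them, time stands still between calls to the robot, and variables do not carry over. Pictures are saved under pics/ and viewed, at most 10 in all, crops included, and the job is handed in when it is done.

Besides the shell and the picture viewer there is one more tool, called by a JSON object that holds its "method" and its "body". servo_tool: Moves the arm, as the interface text tells. Its arguments: {"type":"object","properties":{"steps":{"type":"array"},"newtons":{"type":"number"}},"required":["steps"]}

```bash
ls; mkdir -p pics; cat > h.py <<'E'
import numpy as np, cv2
from rig import env
def grab(n):
    im,d=env.get_image(n); m=env.camera_model(n); return im,d,m
def K(m,h=420):
    f=h/2/np.tan(np.radians(m["fovy"])/2); return np.array([[f,0,m["cx"]],[0,f,m["cy"]],[0,0,1.]])
def cloud(d,m):
    h,w=d.shape; u,v=np.meshgrid(np.arange(w),np.arange(h))
    p=cv2.undistortPoints(np.stack([u,v],-1).reshape(-1,1,2).astype(np.float64),K(m),np.array(m["dist_coeffs"])).reshape(h,w,2)
    c=np.dstack([p*d[...,None],d]); T=np.array(m["T"]); P=c@T[:3,:3].T+T[:3,3]; P[d<=0]=np.nan; return P
def proj(X,m):
    T=np.array(m["T"]); R=T[:3,:3].T; t=-R@T[:3,3]
    return cv2.projectPoints(np.array(X,float).reshape(-1,1,3),cv2.Rodrigues(R)[0],t,K(m),np.array(m["dist_coeffs"]))[0].reshape(-1,2)
E
python3 - <<'E'
from h import *
for n in("top","scene"):
    im,d,m=grab(n); cv2.imwrite(f"pics/{n}0.png",im[...,::-1]); np.savez(f"{n}0.npz",im=im,d=d); print(n,m["fovy"],np.round(m["T"],3).tolist(),m["dist_coeffs"])
print(env.observe())
E
```

```text
pics
top 48.213824841059335 [[0.06, -0.977, 0.204, 0.355], [-0.998, -0.058, 0.014, 0.111], [-0.002, -0.204, -0.979, 0.882], [0.0, 0.0, 0.0, 1.0]] [-0.06629241  0.          0.          0.          0.        ]
scene 53.92148462965471 [[0.598, -0.421, 0.682, -0.061], [-0.802, -0.318, 0.506, -0.325], [0.004, -0.849, -0.528, 0.506], [0.0, 0.0, 0.0, 1.0]] [-0.11494582  0.          0.          0.          0.        ]
{'time_s': 0.1, 'q': array([-8.68197081e+01,  2.18385525e+01,  7.43799075e+01,  1.57520742e-03,
        8.38571375e+01, -1.23372995e+01]), 'qvel': array([-0.1149705 , -0.03806967, -0.1081473 ,  0.1296574 ,  0.00576939,
        0.04578999]), 'joint_efforts': array([ 2.94476646e-03, -4.49220085e+01, -2.31655651e+01, -2.14398851e-04,
        3.70425158e-03, -8.81667773e-06]), 'position': array([ 0.14712068, -0.52971534,  0.24976313]), 'tool_rot': array([[ 9.63549157e-01,  2.67531345e-01, -4.59065346e-05],
       [ 2.67531171e-01, -9.63548304e-01,  1.31890919e-03],
       [ 3.08616385e-04, -1.28311526e-03, -9.99999129e-01]]), 'ft_force': array([ 0.56445692, -0.19055588, -0.6698325 ]), 'wrist_torque': array([-0.0122862 ,  0.01597312, -0.0146528 ]), 'gripper_force': 0.0, 'grip_width': 0.08517542857317317}
```

View pics/top0.png

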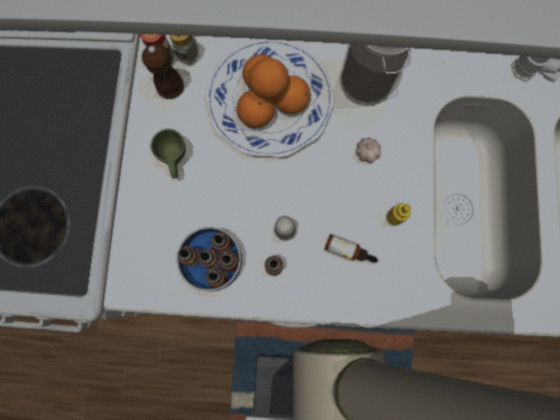

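View pics/scene0.png

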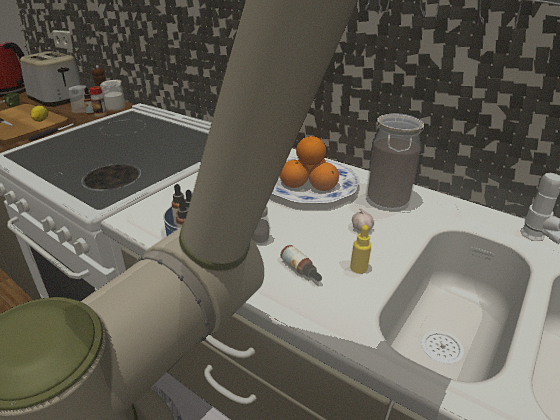

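The top view shows:
- tin at (210,259), with empty places at the lower-left and upper-left of the ring
- standing bottle at (274,265)
- salt shaker at (285,228)
- fallen bottle at (350,249), with its bulb at (375,259)
- yellow look-alike at (400,213)

I'll measure these from the depth image next.

```bash
python3 - <<'E'
from h import *
z=np.load("top0.npz"); im,d=z["im"],z["d"]; m=env.camera_model("top"); P=cloud(d,m)
tab=P[280:300,270:340].reshape(-1,3); print("table z",np.nanmedian(tab[:,2]), np.nanmedian(P[200:220,320:350,2]))
def blobs(r0,r1,c0,c1,lo,hi):
    M=np.zeros(d.shape,np.uint8); s=(slice(r0,r1),slice(c0,c1)); M[s]=((P[s][...,2]>lo)&(P[s][...,2]<hi)).astype(np.uint8)
    n,l=cv2.connectedComponents(M,connectivity=4)
    for i in range(1,n):
        q=P[l==i]; 
        if len(q)>3: print(len(q),np.round(q.mean(0),4),np.round((q.min(0)+q.max(0))/2,4),"px",np.argwhere(l==i).mean(0)[::-1].round(1))
print("bulbs");blobs(222,295,172,250,.094,.12)
print("standing");blobs(245,285,258,292,.09,.12)
print("salt");blobs(210,245,270,300,.08,.12)
# fallen
s=P[228:272,318:384].reshape(-1,3); q=s[(s[:,2]>.008)&(s[:,2]<.05)]
xy=q[:,:2]; c=xy.mean(0); w,v=np.linalg.eigh(np.cov((xy-c).T)); a=v[:,1]; a=a if a[1]<0 else -a
t=(xy-c)@a; n=np.array([-a[1],a[0]]); o=(xy-c)@n
print("fallen",len(q),c,a,np.degrees(np.arctan2(a[1],a[0])),t.min(),t.max())
for k in np.arange(-.06,.07,.01):
    g=(t>=k)&(t<k+.01)
    if g.any(): print(round(k,3),g.sum(),q[g,2].max().round(4),o[g].min().round(4),o[g].max().round(4))
# tin rim
s=P[222:297,172:250]; g=(abs(s[...,2]-.046)<.004)&(im[222:297,172:250,2]>im[222:297,172:250,0].astype(int)+15)
r=s[g]; print("rim",len(r))
from scipy.optimize import least_squares
f=least_squares(lambda p:np.hypot(r[:,0]-p[0],r[:,1]-p[1])-.0555,[r[:,0].mean(),r[:,1].mean()],loss="soft_l1",f_scale=.002); print(f.x,np.median(abs(f.fun)))
b=im[215:300,165:255]; cv2.imwrite("pics/c1.png",cv2.resize(im[205:300,165:390],None,fx=3.5,fy=3.5,interpolation=cv2.INTER_CUBIC)[...,::-1])
E
```

```text
table z 0.00022940287454614738 -0.00021500894545678495
bulbs
52 [0.453  0.2193 0.0999] [0.4533 0.2195 0.1001] px [217.5 238.5]
47 [0.4251 0.2764 0.1001] [0.4252 0.2766 0.0995] px [182.2 253. ]
52 [0.4228 0.2399 0.0999] [0.4233 0.2406 0.0998] px [203.7 255.7]
52 [0.4204 0.2031 0.1003] [0.4206 0.2034 0.1003] px [225.5 258.5]
50 [0.3899 0.2235 0.1002] [0.3895 0.2243 0.1004] px [211.7 276.2]
standing
50 [0.4178 0.1233 0.0971] [0.4175 0.123  0.097 ] px [273.3 263.2]
salt
244 [0.485  0.1081 0.0855] [0.4851 0.1083 0.0854] px [284.6 225.1]
fallen 782 [ 0.45599467 -0.0101186 ] [-0.2964962  -0.95503403] -107.24727797580475 -0.04079110333501611 0.05826920280414448
-0.05 11 0.0302 -0.0129 0.0154
-0.04 100 0.0351 -0.0148 0.018
-0.03 100 0.0348 -0.0149 0.0181
-0.02 98 0.0356 -0.015 0.0183
-0.01 98 0.0348 -0.015 0.0178
0.0 100 0.0358 -0.0151 0.0179
0.01 92 0.0359 -0.0153 0.0178
0.02 68 0.0294 -0.0104 0.0131
0.03 52 0.0287 -0.0096 0.0121
0.04 38 0.024 -0.0054 0.0071
0.05 25 0.0243 -0.006 0.0058
rim 9
[0.42505179 0.24041173] 0.0012246747784905032
```

View pics/c1.png

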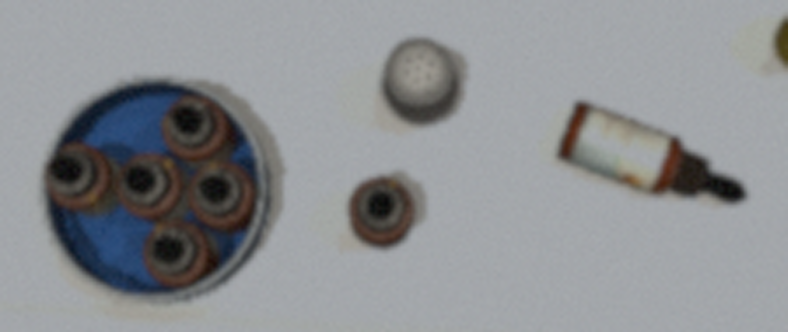

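The crop shows gaps at the tin's left-upper and left-lower ring places, and the fallen bottle lies with its axis at -107°. I'll go above its bulb first.

{"method": "servo_tool", "body": {"steps": [{"tx": 2.08,"ty": 3.28,"tz": -0.9,"yaw": 4.1,"claw": 4},{"tx": 2.08,"ty": 3.28,"tz": -0.9,"yaw": 4.1},{"tx": 2.08,"ty": 3.28,"tz": -0.9,"yaw": 4.1},{"tx": 2.08,"ty": 3.28,"tz": -0.9,"yaw": 4.1},{"tx": 2.08,"ty": 3.28,"tz": -0.9,"yaw": 4.1},{"tx": 2.08,"ty": 3.28,"tz": -0.9,"yaw": 4.1},{"tx": 2.08,"ty": 3.28,"tz": -0.9,"yaw": 4.1},{"tx": 2.08,"ty": 3.28,"tz": -0.9,"yaw": 4.1},{"tx": 2.08,"ty": 3.28,"tz": -0.9,"yaw": 4.1},{"tx": 2.08,"ty": 3.28,"tz": -0.9,"yaw": 4.1},{"tx": 2.08,"ty": 3.28,"tz": -0.9,"yaw": 4.1},{"tx": 2.08,"ty": 3.28,"tz": -0.9,"yaw": 4.1},{"tx": 2.08,"ty": 3.28,"tz": -0.9,"yaw": 4.1},{"tx": 2.08,"ty": 3.28,"tz": -0.9,"yaw": 4.1},{}], "newtons": 20}}

```text
invalid input at $.steps[1]: expected keys tx, ty, tz, yaw, claw
```

{"method": "servo_tool", "body": {"steps": [{"tx": 2.08,"ty": 3.28,"tz": -0.9,"yaw": 4.1,"claw": 4},{"tx": 2.08,"ty": 3.28,"tz": -0.9,"yaw": 4.1,"claw": 4},{"tx": 2.08,"ty": 3.28,"tz": -0.9,"yaw": 4.1,"claw": 4},{"tx": 2.08,"ty": 3.28,"tz": -0.9,"yaw": 4.1,"claw": 4},{"tx": 2.08,"ty": 3.28,"tz": -0.9,"yaw": 4.1,"claw": 4},{"tx": 2.08,"ty": 3.28,"tz": -0.9,"yaw": 4.1,"claw": 4},{"tx": 2.08,"ty": 3.28,"tz": -0.9,"yaw": 4.1,"claw": 4},{"tx": 2.08,"ty": 3.28,"tz": -0.9,"yaw": 4.1,"claw": 4},{"tx": 2.08,"ty": 3.28,"tz": -0.9,"yaw": 4.1,"claw": 4},{"tx": 2.08,"ty": 3.28,"tz": -0.9,"yaw": 4.1,"claw": 4},{"tx": 2.08,"ty": 3.28,"tz": -0.9,"yaw": 4.1,"claw": 4},{"tx": 2.08,"ty": 3.28,"tz": -0.9,"yaw": 4.1,"claw": 4},{"tx": 2.08,"ty": 3.28,"tz": -0.9,"yaw": 4.1,"claw": 4},{"tx": 2.08,"ty": 3.28,"tz": -0.9,"yaw": 4.1,"claw": 4},{"tx": 0,"ty": 0,"tz": 0,"yaw": 0,"claw": 4},{"tx": 0,"ty": 0,"tz": 0,"yaw": 0,"claw": 4}], "newtons": 20}}

```text
time_s: 1.7
position: [0.4382, -0.0702, 0.124]
tool_rot: [[0.292, 0.956, -0.001], [0.956, -0.292, 0.0], [-0.0, -0.001, -1.0]]
ft_force: [-0.9, -0.6, 0.3]
grip_width: 0.0401
gripper_force: 0.0
```

{"method": "servo_tool", "body": {"steps": [{"tx": 0,"ty": 0,"tz": -3.5,"yaw": 0,"claw": 4},{"tx": 0,"ty": 0,"tz": -3.5,"yaw": 0,"claw": 4},{"tx": 0,"ty": 0,"tz": -2,"yaw": 0,"claw": 4},{"tx": 0,"ty": 0,"tz": -1,"yaw": 0,"claw": 4},{"tx": 0,"ty": 0,"tz": 0,"yaw": 0,"claw": 2},{"tx": 0,"ty": 0,"tz": 0,"yaw": 0,"claw": 1},{"tx": 0,"ty": 0,"tz": 0,"yaw": 0,"claw": 1},{"tx": 0,"ty": 0,"tz": 0,"yaw": 0,"claw": 1},{"tx": 0,"ty": 0,"tz": 0,"yaw": 0,"claw": 1}], "newtons": 20}}

```text
time_s: 2.6
position: [0.4386, -0.0709, 0.0249]
tool_rot: [[0.294, 0.956, 0.001], [0.956, -0.294, -0.001], [-0.0, 0.001, -1.0]]
ft_force: [0.4, -1.3, 1.1]
grip_width: 0.01
gripper_force: 0.5
```

```bash
python3 - <<'E'
from h import *
a,_,_=grab("top"); b,_,_=grab("scene")
A=cv2.resize(a[215:300,310:410],None,fx=4,fy=4); B=cv2.resize(b[220:305,260:360],None,fx=4,fy=4)
cv2.imwrite("pics/g1.png",np.hstack([A,B])[...,::-1]); print(env.observe()["grip_width"])
E
```

```text
0.009975526440838555
```

View pics/g1.png

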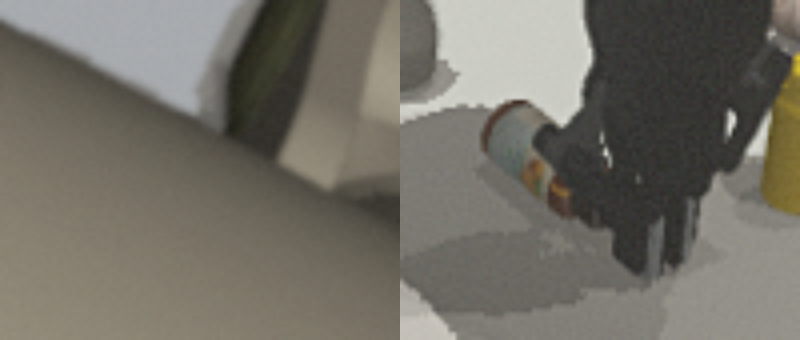

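The scene view shows the fingers just past the bulb tip, so the grasp missed. I'll open, move 6 mm towards the base and close again.

{"method": "servo_tool", "body": {"steps": [{"tx": 0,"ty": 0,"tz": 0,"yaw": 0,"claw": 2.5},{"tx": 0,"ty": 0,"tz": 0,"yaw": 0,"claw": 2.5},{"tx": 0.18,"ty": 0.57,"tz": 0,"yaw": 0,"claw": 2.5},{"tx": 0,"ty": 0,"tz": 0,"yaw": 0,"claw": 1},{"tx": 0,"ty": 0,"tz": 0,"yaw": 0,"claw": 0.8},{"tx": 0,"ty": 0,"tz": 0,"yaw": 0,"claw": 0.8}], "newtons": 20}}

```text
time_s: 3.3
position: [0.4401, -0.065, 0.0243]
tool_rot: [[0.294, 0.956, -0.0], [0.956, -0.294, 0.0], [0.0, -0.0, -1.0]]
ft_force: [-1.1, 0.9, -0.6]
grip_width: 0.0115
gripper_force: 19.5
```

{"method": "servo_tool", "body": {"steps": [{"tx": 0,"ty": 0,"tz": 1,"yaw": 0,"claw": 0.8},{"tx": 0,"ty": 0.1,"tz": 1,"yaw": 0,"claw": 0.8},{"tx": 0,"ty": 0.3,"tz": 1,"yaw": 0,"claw": 0.8},{"tx": 0,"ty": 0,"tz": 0,"yaw": 0,"claw": 0.8}], "newtons": 20}}

```text
time_s: 3.7
position: [0.4407, -0.061, 0.0559]
tool_rot: [[0.293, 0.956, 0.003], [0.956, -0.293, -0.001], [-0.0, 0.003, -1.0]]
ft_force: [0.6, -0.3, -1.5]
grip_width: 0.0106
gripper_force: 19.5
```

```bash
python3 - <<'E'
from h import *
b,_,_=grab("scene")
cv2.imwrite("pics/g2.png",cv2.resize(b[200:300,250:370],None,fx=4,fy=4)[...,::-1]); print(env.observe()["grip_width"])
E
```

```text
0.010728384296974296
```

View pics/g2.png

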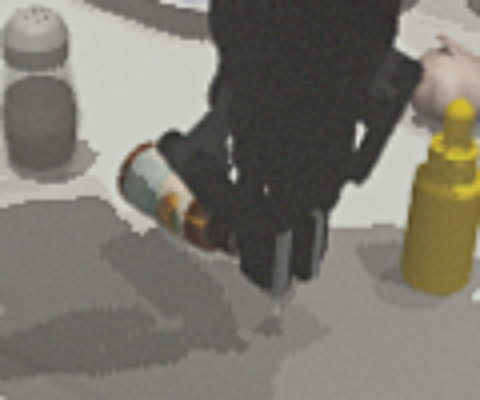

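It lifted without turning, so pad friction is holding it. I'll go back down, take more of the bulb, and test how the grip force depends on the claw command.

{"method": "servo_tool", "body": {"steps": [{"tx": 0,"ty": -0.2,"tz": -1.5,"yaw": 0,"claw": 0.8},{"tx": 0,"ty": -0.2,"tz": -1.6,"yaw": 0,"claw": 0.8},{"tx": 0,"ty": 0,"tz": 0,"yaw": 0,"claw": 2.4},{"tx": 0,"ty": 0,"tz": 0,"yaw": 0,"claw": 2.4},{"tx": 0.15,"ty": 0.5,"tz": 0,"yaw": 0,"claw": 2.4},{"tx": 0,"ty": 0,"tz": 0,"yaw": 0,"claw": 1.15},{"tx": 0,"ty": 0,"tz": 0,"yaw": 0,"claw": 1.15},{"tx": 0,"ty": 0,"tz": 0,"yaw": 0,"claw": 1.15}], "newtons": 20}}

```text
time_s: 4.55
position: [0.4418, -0.06, 0.0236]
tool_rot: [[0.294, 0.956, 0.001], [0.956, -0.294, -0.0], [0.0, 0.001, -1.0]]
ft_force: [0.1, 0.4, 0.9]
grip_width: 0.0119
gripper_force: 13.0
```

{"method": "servo_tool", "body": {"steps": [{"tx": 0,"ty": 0,"tz": 0,"yaw": 0,"claw": 1.18},{"tx": 0,"ty": 0,"tz": 0,"yaw": 0,"claw": 1.18},{"tx": 0,"ty": 0,"tz": 0,"yaw": 0,"claw": 1.18}], "newtons": 20}}

```text
time_s: 4.85
position: [0.4417, -0.0601, 0.0234]
tool_rot: [[0.294, 0.956, 0.0], [0.956, -0.294, -0.0], [-0.0, 0.0, -1.0]]
ft_force: [-0.0, -0.2, 0.3]
grip_width: 0.0118
gripper_force: 11.6
```

{"method": "servo_tool", "body": {"steps": [{"tx": 0,"ty": 0,"tz": 0,"yaw": 0,"claw": 1.22},{"tx": 0,"ty": 0,"tz": 0,"yaw": 0,"claw": 1.22}], "newtons": 20}}

```text
time_s: 5.05
position: [0.4416, -0.0601, 0.0233]
tool_rot: [[0.294, 0.956, -0.0], [0.956, -0.294, -0.0], [-0.0, -0.0, -1.0]]
ft_force: [-0.3, 0.7, 0.0]
grip_width: 0.0125
gripper_force: 4.9
```

{"method": "servo_tool", "body": {"steps": [{"tx": 0,"ty": 0,"tz": 0,"yaw": 0,"claw": 1.22},{"tx": 0,"ty": 0.1,"tz": 0.5,"yaw": 0,"claw": 1.22},{"tx": 0.05,"ty": 0.1,"tz": 0.5,"yaw": 0,"claw": 1.22},{"tx": 0.05,"ty": 0.2,"tz": 0.5,"yaw": 0,"claw": 1.22},{"tx": 0.1,"ty": 0.2,"tz": 0.5,"yaw": 0,"claw": 1.22},{"tx": 0.05,"ty": 0.2,"tz": 0.5,"yaw": 0,"claw": 1.22},{"tx": 0.1,"ty": 0.3,"tz": 0.5,"yaw": 0,"claw": 1.22},{"tx": 0,"ty": 0,"tz": 0,"yaw": 0,"claw": 1.22}], "newtons": 20}}

```text
time_s: 5.85
position: [0.4454, -0.0487, 0.054]
tool_rot: [[0.293, 0.956, 0.001], [0.956, -0.293, -0.0], [-0.0, 0.001, -1.0]]
ft_force: [0.1, -0.3, -1.6]
grip_width: 0.0122
gripper_force: 5.0
```

```bash
python3 - <<'E'
from h import *
b,d,m=grab("scene"); P=cloud(d,m)
cv2.imwrite("pics/g3.png",cv2.resize(b[200:300,250:370],None,fx=4,fy=4)[...,::-1]); print(env.observe()["grip_width"],env.observe()["gripper_force"])
# label pixels: bright reddish/cream region with height
s=P[215:275,270:320]; g=(s[...,2]>.004)&(s[...,2]<.12)&(b[215:275,270:320].max(-1)>70); q=s[g]
a=np.array([-.296,-.955]); t=(q[:,:2]-[.456,-.0101])@a
for k in np.arange(-.06,.03,.01):
    w=(t>=k)&(t<k+.01)
    if w.sum()>3: print(round(k,2),w.sum(),np.percentile(q[w,2],[5,95]).round(3))
E
```

```text
0.012146708599223862 5.005504892978934
-0.06 8 [0.023 0.03 ]
-0.05 44 [0.012 0.035]
-0.04 58 [0.013 0.038]
-0.03 59 [0.013 0.041]
-0.02 54 [0.018 0.045]
-0.01 46 [0.021 0.047]
0.0 48 [0.025 0.046]
0.01 9 [0.021 0.028]
0.02 10 [0.039 0.112]
```

View pics/g3.png

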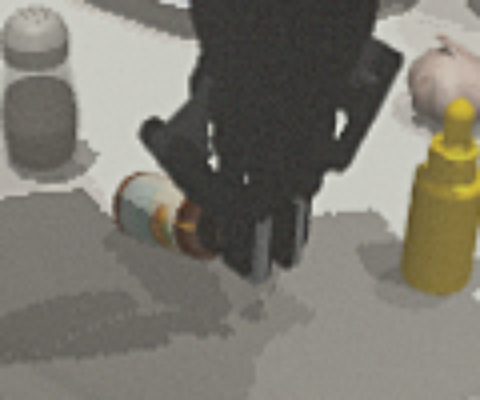

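The base is sinking while the bulb rises, so a light grip lets it pivot. I'll loosen slightly and wait.

```bash
cat >> h.py <<'E'
def tilt():
    b,d,m=grab("scene"); P=cloud(d,m); o=env.observe(); p=o["position"]; a=np.array([-.296,-.955]); n=np.array([.955,-.296])
    s=P.reshape(-1,3); c=b.reshape(-1,3).astype(int); t=(s[:,:2]-p[:2])@a; w=(s[:,:2]-p[:2])@n
    g=(s[:,2]>.006)&(s[:,2]<.12)&(abs(w)<.03)&(t<0)&(t>-.12)&(c.max(1)>70)
    q=np.c_[t[g],s[g,2]]; r=[(k,np.percentile(q[(q[:,0]>=k)&(q[:,0]<k+.01),1],[5,95]).round(3).tolist()) for k in np.arange(-.12,0,.01).round(2) if ((q[:,0]>=k)&(q[:,0]<k+.01)).sum()>5]
    print(*r,sep="\n"); print("w",o["grip_width"].round(4),o["gripper_force"].round(1)); return b
E
```

{"method": "servo_tool", "body": {"steps": [{"tx": 0,"ty": 0,"tz": 0,"yaw": 0,"claw": 1.24},{"tx": 0,"ty": 0,"tz": 0,"yaw": 0,"claw": 1.24},{"tx": 0,"ty": 0,"tz": 0,"yaw": 0,"claw": 1.24}], "newtons": 20}}

```text
time_s: 6.2
position: [0.445, -0.0491, 0.0532]
tool_rot: [[0.294, 0.956, -0.0], [0.956, -0.294, 0.0], [0.0, -0.0, -1.0]]
ft_force: [1.0, -0.7, -0.3]
grip_width: 0.012
gripper_force: 1.9
```

```bash
python3 -c "
from h import *
tilt()"
```

```text
(np.float64(-0.1), [0.025, 0.031])
(np.float64(-0.09), [0.011, 0.035])
(np.float64(-0.08), [0.013, 0.038])
(np.float64(-0.07), [0.013, 0.041])
(np.float64(-0.06), [0.019, 0.044])
(np.float64(-0.05), [0.023, 0.046])
(np.float64(-0.04), [0.021, 0.046])
(np.float64(-0.03), [0.022, 0.03])
(np.float64(-0.02), [0.09, 0.107])Traceback (most recent call last):
  File "<string>", line 3, in <module>
    tilt()
    ~~~~^^
  File "h.py", line 19, in tilt
    print(*r,sep="\n"); print("w",o["grip_width"].round(4),o["gripper_force"].round(1)); return b
                                  ^^^^^^^^^^^^^^^^^^^^^
AttributeError: 'float' object has no attribute 'round'
```

The base appears to be on the table: the tilt is about 20°, as expected for this height. I'll continue along the arc.

{"method": "servo_tool", "body": {"steps": [{"tx": 0.09,"ty": 0.3,"tz": 0.45,"yaw": 0,"claw": 1.23},{"tx": 0.09,"ty": 0.3,"tz": 0.45,"yaw": 0,"claw": 1.23},{"tx": 0.09,"ty": 0.3,"tz": 0.45,"yaw": 0,"claw": 1.23},{"tx": 0.12,"ty": 0.37,"tz": 0.39,"yaw": 0,"claw": 1.23},{"tx": 0.12,"ty": 0.37,"tz": 0.39,"yaw": 0,"claw": 1.23},{"tx": 0.12,"ty": 0.37,"tz": 0.39,"yaw": 0,"claw": 1.23},{"tx": 0,"ty": 0,"tz": 0,"yaw": 0,"claw": 1.23}], "newtons": 20}}

```text
time_s: 6.95
position: [0.4517, -0.0285, 0.079]
tool_rot: [[0.293, 0.956, 0.001], [0.956, -0.293, -0.0], [0.0, 0.001, -1.0]]
ft_force: [-0.4, 1.2, -0.1]
grip_width: 0.0121
gripper_force: 3.2
```

```bash
sed -i 's/o\["grip_width"\].round(4),o\["gripper_force"\].round(1)/o["grip_width"],o["gripper_force"]/' h.py; python3 -c "
from h import *
b=tilt(); cv2.imwrite('pics/g4.png',cv2.resize(b[190:290,240:360],None,fx=4,fy=4)[...,::-1])"
```

```text
(np.float64(-0.12), [0.021, 0.032])
(np.float64(-0.08), [0.014, 0.032])
(np.float64(-0.07), [0.009, 0.039])
(np.float64(-0.06), [0.009, 0.05])
(np.float64(-0.05), [0.018, 0.058])
(np.float64(-0.04), [0.026, 0.062])
(np.float64(-0.03), [0.034, 0.054])
(np.float64(-0.02), [0.039, 0.082])
w 0.012519364041369795 3.177936631254852
```

View pics/g4.png

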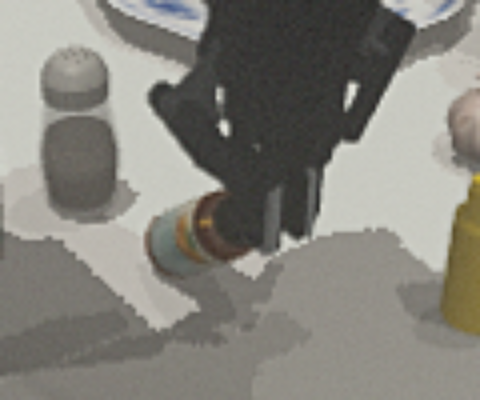

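It is now about 40° up with the base on the table. I'll continue to upright.

{"method": "servo_tool", "body": {"steps": [{"tx": 0.13,"ty": 0.43,"tz": 0.31,"yaw": 0,"claw": 1.23},{"tx": 0.13,"ty": 0.43,"tz": 0.31,"yaw": 0,"claw": 1.23},{"tx": 0.13,"ty": 0.43,"tz": 0.31,"yaw": 0,"claw": 1.23},{"tx": 0.15,"ty": 0.47,"tz": 0.23,"yaw": 0,"claw": 1.23},{"tx": 0.15,"ty": 0.47,"tz": 0.23,"yaw": 0,"claw": 1.23},{"tx": 0.15,"ty": 0.47,"tz": 0.23,"yaw": 0,"claw": 1.23},{"tx": 0.15,"ty": 0.49,"tz": 0.14,"yaw": 0,"claw": 1.23},{"tx": 0.15,"ty": 0.49,"tz": 0.14,"yaw": 0,"claw": 1.23},{"tx": 0.15,"ty": 0.49,"tz": 0.14,"yaw": 0,"claw": 1.23},{"tx": 0,"ty": 0,"tz": 0,"yaw": 0,"claw": 1.23}], "newtons": 20}}

```text
time_s: 8.0
position: [0.4645, 0.0133, 0.099]
tool_rot: [[0.293, 0.956, 0.0], [0.956, -0.293, 0.0], [0.0, 0.0, -1.0]]
ft_force: [0.1, 0.3, -0.4]
grip_width: 0.0125
gripper_force: 4.0
```

```bash
python3 -c "
from h import *
b=tilt(); cv2.imwrite('pics/g5.png',cv2.resize(b[170:270,230:350],None,fx=4,fy=4)[...,::-1])"
```

```text
(np.float64(-0.11), [0.016, 0.088])
(np.float64(-0.1), [0.015, 0.088])
(np.float64(-0.09), [0.011, 0.083])
(np.float64(-0.08), [0.009, 0.045])
(np.float64(-0.05), [0.014, 0.043])
(np.float64(-0.04), [0.009, 0.07])
(np.float64(-0.03), [0.016, 0.069])
(np.float64(-0.02), [0.035, 0.064])
(np.float64(-0.01), [0.052, 0.106])
w 0.012477977012323897 3.9624353125691414
```

View pics/g5.png

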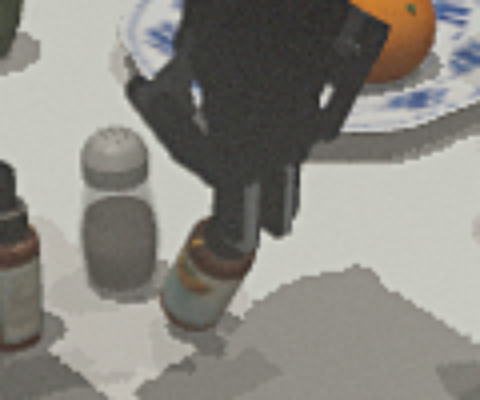

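Upright to within about 23°. I'll loosen a little and carry on.

{"method": "servo_tool", "body": {"steps": [{"tx": 0,"ty": 0,"tz": 0,"yaw": 0,"claw": 1.25},{"tx": 0.1,"ty": 0.32,"tz": 0,"yaw": 0,"claw": 1.25},{"tx": 0.1,"ty": 0.32,"tz": 0,"yaw": 0,"claw": 1.25},{"tx": 0.1,"ty": 0.32,"tz": 0.05,"yaw": 0,"claw": 1.25},{"tx": 0.1,"ty": 0.32,"tz": 0,"yaw": 0,"claw": 1.25},{"tx": 0.1,"ty": 0.32,"tz": 0,"yaw": 0,"claw": 1.25},{"tx": 0.1,"ty": 0.32,"tz": 0,"yaw": 0,"claw": 1.25},{"tx": 0,"ty": 0,"tz": 0,"yaw": 0,"claw": 1.25}], "newtons": 20}}

```text
time_s: 8.85
position: [0.4704, 0.0324, 0.0994]
tool_rot: [[0.293, 0.956, 0.0], [0.956, -0.293, 0.0], [0.0, 0.0, -1.0]]
ft_force: [-0.5, 0.1, -0.6]
grip_width: 0.0126
gripper_force: 2.2
```

```bash
python3 -c "
from h import *
b=tilt(); cv2.imwrite('pics/g6.png',cv2.resize(b[170:270,220:340],None,fx=4,fy=4)[...,::-1])"
```

```text
(np.float64(-0.09), [0.022, 0.089])
(np.float64(-0.08), [0.015, 0.088])
(np.float64(-0.07), [0.012, 0.083])
(np.float64(-0.06), [0.008, 0.045])
(np.float64(-0.02), [0.013, 0.075])
(np.float64(-0.01), [0.013, 0.099])
w 0.012380616768546022 2.1795980189926922
```

View pics/g6.png

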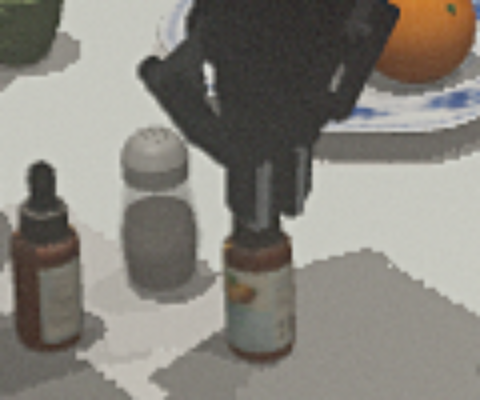

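The bottle is upright under the fingers. I'll settle it, release, rise and measure.

{"method": "servo_tool", "body": {"steps": [{"tx": 0,"ty": 0,"tz": -0.1,"yaw": 0,"claw": 1.25},{"tx": 0,"ty": 0,"tz": 0,"yaw": 0,"claw": 1.3},{"tx": 0,"ty": 0,"tz": 0,"yaw": 0,"claw": 1.6},{"tx": 0,"ty": 0,"tz": 0,"yaw": 0,"claw": 2.4},{"tx": 0,"ty": 0,"tz": 0,"yaw": 0,"claw": 3},{"tx": 0,"ty": 0,"tz": 1,"yaw": 0,"claw": 3},{"tx": 0,"ty": 0,"tz": 2,"yaw": 0,"claw": 3},{"tx": -1,"ty": -3,"tz": 2,"yaw": 0,"claw": 3},{"tx": -1,"ty": -4,"tz": 1,"yaw": 0,"claw": 3},{"tx": -1,"ty": -4,"tz": 0,"yaw": 0,"claw": 3},{"tx": -1,"ty": -4,"tz": 0,"yaw": 0,"claw": 3},{"tx": 0,"ty": 0,"tz": 0,"yaw": 0,"claw": 3}], "newtons": 20}}

```text
time_s: 10.1
position: [0.4299, -0.1218, 0.1593]
tool_rot: [[0.298, 0.954, 0.001], [0.954, -0.298, -0.002], [-0.001, 0.002, -1.0]]
ft_force: [0.1, 1.2, -0.1]
grip_width: 0.0302
gripper_force: 0.0
```

```bash
cat >> h.py <<'E'
def bulbs(lo=.09,hi=.112):
    im,d,m=grab("top"); P=cloud(d,m); x,y,z=P[...,0],P[...,1],P[...,2]
    M=((z>lo)&(z<hi)&(x>.3)&(x<.52)&(y>-.08)&(y<.33)).astype(np.uint8)
    n,l=cv2.connectedComponents(M,connectivity=4)
    for i in range(1,n):
        q=P[l==i]
        if len(q)>12: print(len(q),np.round(q.mean(0),4),"size",np.round(np.ptp(q,axis=0)[:2],3))
    return im
E
python3 -c "
from h import *
im=bulbs(); cv2.imwrite('pics/t2.png',im[...,::-1])"
```

```text
46 [0.4711 0.0322 0.097 ] size [0.012 0.011]
52 [0.453  0.2193 0.0998] size [0.012 0.012]
54 [0.4249 0.276  0.0989] size [0.012 0.012]
53 [0.4228 0.2398 0.0996] size [0.012 0.012]
52 [0.4204 0.2032 0.1   ] size [0.012 0.012]
49 [0.4179 0.1234 0.0972] size [0.012 0.012]
52 [0.3899 0.2233 0.0999] size [0.012 0.013]
```

It stands upright at (0.471, 0.032) and the tin pattern is consistent: centre (0.4227, 0.2397), phase 26.3°. Gap a is therefore at (0.455, 0.256) and gap b at (0.392, 0.260). I'll regrasp this bottle by the bulb with the jaws tangential for gap a.

{"method": "servo_tool", "body": {"steps": [{"tx": 0.6,"ty": 2.2,"tz": 0,"yaw": -6.6,"claw": 3},{"tx": 0.6,"ty": 2.2,"tz": 0,"yaw": -6.6,"claw": 3},{"tx": 0.6,"ty": 2.2,"tz": 0,"yaw": -6.6,"claw": 3},{"tx": 0.6,"ty": 2.2,"tz": 0,"yaw": -6.6,"claw": 3},{"tx": 0.6,"ty": 2.2,"tz": 0,"yaw": -6.6,"claw": 3},{"tx": 0.6,"ty": 2.2,"tz": 0,"yaw": -6.6,"claw": 3},{"tx": 0.5,"ty": 2.2,"tz": 0,"yaw": -6.6,"claw": 3},{"tx": 0,"ty": 0,"tz": 0,"yaw": 0,"claw": 3},{"tx": 0,"ty": 0,"tz": 0,"yaw": 0,"claw": 3}]}}

```text
time_s: 11.05
position: [0.4711, 0.0368, 0.1586]
tool_rot: [[0.891, 0.453, -0.0], [0.453, -0.891, -0.0], [-0.0, 0.0, -1.0]]
ft_force: [0.6, -0.3, 0.0]
grip_width: 0.0299
gripper_force: 0.0
```

{"method": "servo_tool", "body": {"steps": [{"tx": 0,"ty": -0.46,"tz": -1,"yaw": -0.7,"claw": 3},{"tx": 0,"ty": 0,"tz": -2,"yaw": 0,"claw": 3},{"tx": 0,"ty": 0,"tz": -2,"yaw": 0,"claw": 3},{"tx": 0,"ty": 0,"tz": -1,"yaw": 0,"claw": 3},{"tx": 0,"ty": 0,"tz": 0,"yaw": 0,"claw": 3}]}}

```text
time_s: 11.55
position: [0.4706, 0.0308, 0.0972]
tool_rot: [[0.899, 0.438, -0.003], [0.438, -0.899, 0.0], [-0.002, -0.002, -1.0]]
ft_force: [0.3, -0.5, 1.6]
grip_width: 0.0297
gripper_force: 0.0
```

{"method": "servo_tool", "body": {"steps": [{"tx": 0,"ty": 0.1,"tz": 0.15,"yaw": 0,"claw": 3},{"tx": 0,"ty": 0,"tz": 0,"yaw": 0,"claw": 2},{"tx": 0,"ty": 0,"tz": 0,"yaw": 0,"claw": 1},{"tx": 0,"ty": 0,"tz": 0,"yaw": 0,"claw": 0.8},{"tx": 0,"ty": 0,"tz": 0,"yaw": 0,"claw": 0.8},{"tx": 0,"ty": 0,"tz": 0,"yaw": 0,"claw": 0.8}], "newtons": 25}}

```text
time_s: 12.15
position: [0.4717, 0.0324, 0.1007]
tool_rot: [[0.899, 0.439, 0.002], [0.439, -0.899, -0.0], [0.001, 0.001, -1.0]]
ft_force: [0.2, 0.8, 5.5]
grip_width: 0.0117
gripper_force: 24.6
```

{"method": "servo_tool", "body": {"steps": [{"tx": 0,"ty": 0,"tz": 1,"yaw": 0,"claw": 0.8},{"tx": 0,"ty": 0,"tz": 2.5,"yaw": 0,"claw": 0.8},{"tx": 0,"ty": 0,"tz": 3,"yaw": 0,"claw": 0.8},{"tx": 0,"ty": 0,"tz": 3,"yaw": 0,"claw": 0.8},{"tx": 0,"ty": 0,"tz": 3,"yaw": 0,"claw": 0.8},{"tx": 0,"ty": 0,"tz": 0.5,"yaw": 0,"claw": 0.8},{"tx": -0.16,"ty": 1.5,"tz": 0,"yaw": 0,"claw": 0.8},{"tx": -0.16,"ty": 2.5,"tz": 0,"yaw": 0,"claw": 0.8},{"tx": -0.16,"ty": 2.5,"tz": 0,"yaw": 0,"claw": 0.8},{"tx": -0.16,"ty": 2.5,"tz": 0,"yaw": 0,"claw": 0.8},{"tx": -0.16,"ty": 2.5,"tz": 0,"yaw": 0,"claw": 0.8},{"tx": -0.16,"ty": 2.5,"tz": 0,"yaw": 0,"claw": 0.8},{"tx": -0.16,"ty": 2.5,"tz": 0,"yaw": 0,"claw": 0.8},{"tx": -0.16,"ty": 2.5,"tz": 0,"yaw": 0,"claw": 0.8},{"tx": -0.16,"ty": 2,"tz": 0,"yaw": 0,"claw": 0.8},{"tx": -0.16,"ty": 1.3,"tz": 0,"yaw": 0,"claw": 0.8},{"tx": 0,"ty": 0,"tz": 0,"yaw": 0,"claw": 0.8},{"tx": 0,"ty": 0,"tz": 0,"yaw": 0,"claw": 0.8}]}}

```text
time_s: 13.95
position: [0.4552, 0.2549, 0.2297]
tool_rot: [[0.899, 0.439, -0.001], [0.439, -0.899, -0.001], [-0.001, 0.0, -1.0]]
ft_force: [0.0, -0.4, -0.8]
grip_width: 0.0115
gripper_force: 24.6
```

```bash
python3 - <<'E'
from h import *
for _ in range(2): bulbs(); print(env.observe()["position"])
ps=[]
for n in("top","scene"):
    im,d,m=grab(n); P=cloud(d,m).reshape(-1,3); p=env.observe()["position"]
    g=(abs(P[:,2]-.155)<.03)&(np.hypot(P[:,0]-p[0],P[:,1]-p[1])<.03); q=P[g]; print(n,g.sum(),q.mean(0) if g.any() else 0)
    for z in np.arange(.12,.20,.01):
        s=q[abs(q[:,2]-z)<.005]
        if len(s)>5: print(round(z,3),len(s),s.min(0)[:2].round(4),s.max(0)[:2].round(4))
    cv2.imwrite(f"pics/h_{n}.png",im[...,::-1])
E
```

```text
52 [0.4531 0.2194 0.0997] size [0.012 0.012]
51 [0.4204 0.2032 0.0996] size [0.012 0.012]
49 [0.4179 0.1234 0.097 ] size [0.012 0.012]
[0.45535302 0.25463346 0.22976501]
52 [0.453  0.2193 0.1   ] size [0.012 0.012]
52 [0.4204 0.2032 0.1   ] size [0.012 0.012]
49 [0.4178 0.1232 0.0973] size [0.011 0.012]
[0.45543839 0.25454414 0.22984358]
top 0 0
scene 412 [0.4464376  0.24502531 0.15899526]
0.13 28 [0.4383 0.2387] [0.4617 0.2635]
0.14 70 [0.4381 0.2366] [0.4664 0.2669]
0.15 74 [0.4376 0.2358] [0.4627 0.2626]
0.16 78 [0.4374 0.2369] [0.4668 0.26  ]
0.17 81 [0.4375 0.236 ] [0.4658 0.2657]
0.18 81 [0.4378 0.2365] [0.4654 0.2608]
```

The bottle hangs plumb over gap a. I'll lower it to just inside the neighbours' bodies and check the force.

{"method": "servo_tool", "body": {"steps": [{"tx": 0,"ty": 0.12,"tz": -1,"yaw": 0,"claw": 0.8},{"tx": 0,"ty": 0,"tz": -2,"yaw": 0,"claw": 0.8},{"tx": 0,"ty": 0,"tz": -2,"yaw": 0,"claw": 0.8},{"tx": 0,"ty": 0,"tz": -1,"yaw": 0,"claw": 0.8},{"tx": 0,"ty": 0,"tz": -0.6,"yaw": 0,"claw": 0.8},{"tx": 0,"ty": 0,"tz": -0.5,"yaw": 0,"claw": 0.8},{"tx": 0,"ty": 0,"tz": -0.5,"yaw": 0,"claw": 0.8},{"tx": 0,"ty": 0,"tz": -0.5,"yaw": 0,"claw": 0.8},{"tx": 0,"ty": 0,"tz": 0,"yaw": 0,"claw": 0.8}]}}

```text
time_s: 15.05
position: [0.4552, 0.2565, 0.1485]
tool_rot: [[0.899, 0.439, -0.001], [0.439, -0.899, -0.0], [-0.001, -0.0, -1.0]]
ft_force: [-0.3, -1.6, -0.4]
grip_width: 0.0115
gripper_force: 24.6
```

```bash
python3 -c "
from h import *
bulbs(); o=env.observe(); print(o['position'],o['ft_force'])"
```

```text
21 [0.4537 0.2159 0.0986] size [0.012 0.006]
52 [0.4204 0.2032 0.1   ] size [0.012 0.012]
48 [0.4179 0.1233 0.097 ] size [0.011 0.012]
[0.45530103 0.25657121 0.14888438] [-0.11250737  0.26313702 -0.64565833]
```

{"method": "servo_tool", "body": {"steps": [{"tx": 0,"ty": 0,"tz": -0.5,"yaw": 0,"claw": 0.8},{"tx": 0,"ty": 0,"tz": -0.5,"yaw": 0,"claw": 0.8},{"tx": 0,"ty": 0,"tz": -0.5,"yaw": 0,"claw": 0.8},{"tx": 0,"ty": 0,"tz": -0.5,"yaw": 0,"claw": 0.8},{"tx": 0,"ty": 0,"tz": -0.5,"yaw": 0,"claw": 0.8},{"tx": 0,"ty": 0,"tz": -0.5,"yaw": 0,"claw": 0.8},{"tx": 0,"ty": 0,"tz": 0,"yaw": 0,"claw": 0.8}]}}

```text
time_s: 15.8
position: [0.455, 0.2565, 0.1182]
tool_rot: [[0.899, 0.439, -0.001], [0.439, -0.899, -0.0], [-0.001, -0.0, -1.0]]
ft_force: [-0.2, -0.2, -0.2]
grip_width: 0.0116
gripper_force: 24.6
```

{"method": "servo_tool", "body": {"steps": [{"tx": 0,"ty": 0,"tz": -0.5,"yaw": 0,"claw": 0.8},{"tx": 0,"ty": 0,"tz": -0.4,"yaw": 0,"claw": 0.8},{"tx": 0,"ty": 0,"tz": -0.2,"yaw": 0,"claw": 0.8},{"tx": 0,"ty": 0,"tz": -0.2,"yaw": 0,"claw": 0.8},{"tx": 0,"ty": 0,"tz": -0.1,"yaw": 0,"claw": 0.8},{"tx": 0,"ty": 0,"tz": 0,"yaw": 0,"claw": 0.8}]}}

```text
time_s: 16.4
position: [0.4553, 0.2566, 0.1049]
tool_rot: [[0.899, 0.439, -0.0], [0.439, -0.899, -0.0], [-0.0, -0.0, -1.0]]
ft_force: [-0.1, -0.6, -0.8]
grip_width: 0.0118
gripper_force: 24.6
```

{"method": "servo_tool", "body": {"steps": [{"tx": 0,"ty": 0,"tz": -0.1,"yaw": 0,"claw": 0.8},{"tx": 0,"ty": 0,"tz": -0.05,"yaw": 0,"claw": 0.8},{"tx": 0,"ty": 0,"tz": 0,"yaw": 0,"claw": 0.8}]}}

```text
time_s: 16.7
position: [0.4555, 0.2567, 0.1037]
tool_rot: [[0.899, 0.439, 0.001], [0.439, -0.899, 0.0], [0.001, 0.0, -1.0]]
ft_force: [-0.3, 0.3, 1.1]
grip_width: 0.0116
gripper_force: 24.8
```

The base has touched the floor. I'll release by a small amount and rise.

{"method": "servo_tool", "body": {"steps": [{"tx": 0,"ty": 0,"tz": 0,"yaw": 0,"claw": 1.3},{"tx": 0,"ty": 0,"tz": 0,"yaw": 0,"claw": 1.8},{"tx": 0,"ty": 0,"tz": 0,"yaw": 0,"claw": 1.9},{"tx": 0,"ty": 0,"tz": 0,"yaw": 0,"claw": 1.9},{"tx": 0,"ty": 0,"tz": 0.5,"yaw": 0,"claw": 1.9},{"tx": 0,"ty": 0,"tz": 1.5,"yaw": 0,"claw": 1.9},{"tx": 0,"ty": 0,"tz": 2.5,"yaw": 0,"claw": 1.9},{"tx": 0,"ty": 0,"tz": 3,"yaw": 0,"claw": 1.9},{"tx": -1,"ty": -3.5,"tz": 0,"yaw": 0,"claw": 3},{"tx": -1,"ty": -3.5,"tz": 0,"yaw": 0,"claw": 3},{"tx": -1,"ty": -3.5,"tz": 0,"yaw": 0,"claw": 3},{"tx": -1,"ty": -3.5,"tz": 0,"yaw": 0,"claw": 3},{"tx": -1,"ty": -3.5,"tz": 0,"yaw": 0,"claw": 3},{"tx": -1,"ty": -3.5,"tz": 0,"yaw": 0,"claw": 3},{"tx": 0,"ty": 0,"tz": 0,"yaw": 0,"claw": 3}]}}

```text
time_s: 18.2
position: [0.3946, 0.0439, 0.1788]
tool_rot: [[0.901, 0.435, 0.0], [0.435, -0.901, -0.001], [-0.0, 0.001, -1.0]]
ft_force: [-0.2, 1.6, -0.2]
grip_width: 0.03
gripper_force: 0.0
```

```bash
python3 -c "
from h import *
bulbs(); o=env.observe(); print(o['position'],o['ft_force'],o['q'])"
```

```text
54 [0.4547 0.2552 0.0995] size [0.012 0.012]
53 [0.453  0.2191 0.0999] size [0.012 0.012]
54 [0.4249 0.276  0.0991] size [0.012 0.012]
53 [0.4228 0.2398 0.0997] size [0.012 0.012]
52 [0.4204 0.2032 0.0997] size [0.012 0.012]
49 [0.4179 0.1234 0.0969] size [0.011 0.012]
52 [0.3898 0.2234 0.1001] size [0.012 0.012]
[0.39517776 0.04532995 0.17888666] [ 0.21659396  0.02599224 -0.72327823] [-1.06395090e+01  1.11401114e+01  1.03462078e+02  3.16103806e-03
  6.53573798e+01  5.35490860e+01]
```

The first bottle stands in gap a at (0.4547, 0.2552), as planned. Now for the second bottle, with the jaws turned for gap b.

{"method": "servo_tool", "body": {"steps": [{"tx": 0.16,"ty": 0.52,"tz": 0,"yaw": 8.0,"claw": 3},{"tx": 0.16,"ty": 0.52,"tz": 0,"yaw": 8.0,"claw": 3},{"tx": 0.16,"ty": 0.52,"tz": 0,"yaw": 8.0,"claw": 3},{"tx": 0.16,"ty": 0.52,"tz": 0,"yaw": 8.0,"claw": 3},{"tx": 0.16,"ty": 0.52,"tz": 0,"yaw": 8.0,"claw": 3},{"tx": 0.16,"ty": 0.52,"tz": 0,"yaw": 8.0,"claw": 3},{"tx": 0.16,"ty": 0.52,"tz": 0,"yaw": 8.0,"claw": 3},{"tx": 0.16,"ty": 0.52,"tz": 0,"yaw": 8.0,"claw": 3},{"tx": 0.16,"ty": 0.52,"tz": 0,"yaw": 8.0,"claw": 3},{"tx": 0.16,"ty": 0.52,"tz": 0,"yaw": 8.0,"claw": 3},{"tx": 0.16,"ty": 0.52,"tz": 0,"yaw": 8.0,"claw": 3},{"tx": 0.16,"ty": 0.52,"tz": 0,"yaw": 8.0,"claw": 3},{"tx": 0.16,"ty": 0.52,"tz": 0,"yaw": 8.0,"claw": 3},{"tx": 0.16,"ty": 0.52,"tz": 0,"yaw": 8.0,"claw": 3},{"tx": 0.16,"ty": 0.52,"tz": 0,"yaw": 8.0,"claw": 3},{"tx": 0,"ty": 0,"tz": 0,"yaw": 0,"claw": 3},{"tx": 0,"ty": 0,"tz": 0,"yaw": 0,"claw": 3}]}}

```text
time_s: 19.95
position: [0.4193, 0.1252, 0.1785]
tool_rot: [[-0.828, 0.561, -0.0], [0.561, 0.828, 0.0], [0.0, 0.0, -1.0]]
ft_force: [0.5, -0.4, -0.3]
grip_width: 0.0298
gripper_force: 0.0
```

{"method": "servo_tool", "body": {"steps": [{"tx": -0.1,"ty": -0.12,"tz": -2,"yaw": 0,"claw": 3},{"tx": 0,"ty": 0,"tz": -2,"yaw": 0,"claw": 3},{"tx": 0,"ty": 0,"tz": -2,"yaw": 0,"claw": 3},{"tx": 0,"ty": 0,"tz": -1.3,"yaw": 0,"claw": 3},{"tx": 0,"ty": 0,"tz": -0.55,"yaw": 0,"claw": 3},{"tx": 0,"ty": 0,"tz": 0,"yaw": 0,"claw": 2},{"tx": 0,"ty": 0,"tz": 0,"yaw": 0,"claw": 1},{"tx": 0,"ty": 0,"tz": 0,"yaw": 0,"claw": 0.8},{"tx": 0,"ty": 0,"tz": 0,"yaw": 0,"claw": 0.8},{"tx": 0,"ty": 0,"tz": 0,"yaw": 0,"claw": 0.8}], "newtons": 25}}

```text
time_s: 20.95
position: [0.4185, 0.1233, 0.1002]
tool_rot: [[-0.829, 0.559, 0.001], [0.559, 0.829, 0.0], [-0.001, 0.0, -1.0]]
ft_force: [0.9, -0.1, 2.2]
grip_width: 0.0113
gripper_force: 24.7
```

{"method": "servo_tool", "body": {"steps": [{"tx": 0,"ty": 0,"tz": 1,"yaw": 0,"claw": 0.8},{"tx": 0,"ty": 0,"tz": 2.5,"yaw": 0,"claw": 0.8},{"tx": 0,"ty": 0,"tz": 3,"yaw": 0,"claw": 0.8},{"tx": 0,"ty": 0,"tz": 3,"yaw": 0,"claw": 0.8},{"tx": 0,"ty": 0,"tz": 3,"yaw": 0,"claw": 0.8},{"tx": 0,"ty": 0,"tz": 0.5,"yaw": 0,"claw": 0.8},{"tx": -0.36,"ty": 1.5,"tz": 0,"yaw": 0,"claw": 0.8},{"tx": -0.4,"ty": 2.2,"tz": 0,"yaw": 0,"claw": 0.8},{"tx": -0.4,"ty": 2.2,"tz": 0,"yaw": 0,"claw": 0.8},{"tx": -0.4,"ty": 2.2,"tz": 0,"yaw": 0,"claw": 0.8},{"tx": -0.4,"ty": 2.2,"tz": 0,"yaw": 0,"claw": 0.8},{"tx": -0.4,"ty": 2.2,"tz": 0,"yaw": 0,"claw": 0.8},{"tx": -0.2,"ty": 1.16,"tz": 0,"yaw": 0,"claw": 0.8},{"tx": 0,"ty": 0,"tz": 0,"yaw": 0.4,"claw": 0.8},{"tx": 0,"ty": 0,"tz": 0,"yaw": 0,"claw": 0.8}]}}

```text
time_s: 22.45
position: [0.3927, 0.2595, 0.2297]
tool_rot: [[-0.833, 0.553, -0.0], [0.553, 0.833, -0.001], [0.0, -0.001, -1.0]]
ft_force: [0.1, 0.4, -0.6]
grip_width: 0.0114
gripper_force: 24.6
```

```bash
python3 - <<'E'
from h import *
bulbs(); o=env.observe(); p=o["position"]; print(p,o["ft_force"])
im,d,m=grab("scene"); P=cloud(d,m).reshape(-1,3)
for z in np.arange(.12,.20,.01):
    s=P[(abs(P[:,2]-z)<.005)&(np.hypot(P[:,0]-p[0],P[:,1]-p[1])<.03)]
    if len(s)>5: print(round(z,3),len(s),s.min(0)[:2].round(4),s.max(0)[:2].round(4))
E
```

```text
21 [0.4558 0.2519 0.0984] size [0.011 0.006]
52 [0.4531 0.2194 0.0995] size [0.012 0.012]
52 [0.4228 0.24   0.0996] size [0.012 0.012]
52 [0.4204 0.2032 0.1   ] size [0.012 0.012]
53 [0.3897 0.2233 0.0996] size [0.012 0.013]
[0.39281317 0.25926445 0.22980364] [ 0.60781553 -0.91579868 -0.76873556]
0.13 33 [0.3739 0.2434] [0.4051 0.2705]
0.14 77 [0.3736 0.2422] [0.406  0.2714]
0.15 88 [0.3737 0.2415] [0.4028 0.2678]
0.16 84 [0.374  0.2412] [0.401  0.2695]
0.17 89 [0.3738 0.2414] [0.4025 0.2703]
0.18 90 [0.3746 0.2413] [0.4038 0.27  ]
0.19 104 [0.3741 0.2428] [0.4062 0.2709]
0.2 66 [0.3786 0.2461] [0.3996 0.2646]
```

Plumb over gap b. I'll lower with a force check part-way.

{"method": "servo_tool", "body": {"steps": [{"tx": 0,"ty": 0.1,"tz": -1,"yaw": 0,"claw": 0.8},{"tx": 0,"ty": 0,"tz": -2,"yaw": 0,"claw": 0.8},{"tx": 0,"ty": 0,"tz": -2,"yaw": 0,"claw": 0.8},{"tx": 0,"ty": 0,"tz": -1,"yaw": 0,"claw": 0.8},{"tx": 0,"ty": 0,"tz": -0.6,"yaw": 0,"claw": 0.8},{"tx": 0,"ty": 0,"tz": -0.5,"yaw": 0,"claw": 0.8},{"tx": 0,"ty": 0,"tz": -0.5,"yaw": 0,"claw": 0.8},{"tx": 0,"ty": 0,"tz": -0.5,"yaw": 0,"claw": 0.8},{"tx": 0,"ty": 0,"tz": 0,"yaw": 0,"claw": 0.8}]}}

```text
time_s: 23.45
position: [0.3926, 0.2609, 0.1486]
tool_rot: [[-0.833, 0.553, -0.001], [0.553, 0.833, -0.0], [0.0, -0.0, -1.0]]
ft_force: [-0.2, 0.8, 0.5]
grip_width: 0.0111
gripper_force: 24.6
```

{"method": "servo_tool", "body": {"steps": [{"tx": 0,"ty": 0,"tz": -0.5,"yaw": 0,"claw": 0.8},{"tx": 0,"ty": 0,"tz": -0.5,"yaw": 0,"claw": 0.8},{"tx": 0,"ty": 0,"tz": -0.5,"yaw": 0,"claw": 0.8},{"tx": 0,"ty": 0,"tz": -0.5,"yaw": 0,"claw": 0.8},{"tx": 0,"ty": 0,"tz": -0.5,"yaw": 0,"claw": 0.8},{"tx": 0,"ty": 0,"tz": -0.5,"yaw": 0,"claw": 0.8},{"tx": 0,"ty": 0,"tz": 0,"yaw": 0,"claw": 0.8}]}}

```text
time_s: 24.15
position: [0.3924, 0.2608, 0.1182]
tool_rot: [[-0.833, 0.553, -0.001], [0.553, 0.833, -0.0], [0.001, -0.001, -1.0]]
ft_force: [-0.3, -0.3, -1.5]
grip_width: 0.0114
gripper_force: 24.6
```

{"method": "servo_tool", "body": {"steps": [{"tx": 0,"ty": 0,"tz": -0.5,"yaw": 0,"claw": 0.8},{"tx": 0,"ty": 0,"tz": -0.4,"yaw": 0,"claw": 0.8},{"tx": 0,"ty": 0,"tz": -0.2,"yaw": 0,"claw": 0.8},{"tx": 0,"ty": 0,"tz": -0.2,"yaw": 0,"claw": 0.8},{"tx": 0,"ty": 0,"tz": -0.1,"yaw": 0,"claw": 0.8},{"tx": 0,"ty": 0,"tz": -0.05,"yaw": 0,"claw": 0.8},{"tx": 0,"ty": 0,"tz": 0,"yaw": 0,"claw": 0.8}]}}

```text
time_s: 24.85
position: [0.3927, 0.261, 0.1044]
tool_rot: [[-0.833, 0.553, 0.0], [0.553, 0.833, 0.0], [-0.0, 0.0, -1.0]]
ft_force: [-0.0, -0.1, -0.1]
grip_width: 0.0114
gripper_force: 24.6
```

{"method": "servo_tool", "body": {"steps": [{"tx": 0,"ty": 0,"tz": -0.1,"yaw": 0,"claw": 0.8},{"tx": 0,"ty": 0,"tz": -0.05,"yaw": 0,"claw": 0.8},{"tx": 0,"ty": 0,"tz": 0,"yaw": 0,"claw": 0.8}]}}

```text
time_s: 25.15
position: [0.393, 0.2611, 0.1032]
tool_rot: [[-0.833, 0.553, 0.001], [0.553, 0.833, 0.0], [-0.0, 0.001, -1.0]]
ft_force: [-0.2, -0.1, 3.0]
grip_width: 0.0115
gripper_force: 24.9
```

The base has touched the floor. Releasing and backing away.

{"method": "servo_tool", "body": {"steps": [{"tx": 0,"ty": 0,"tz": 0,"yaw": 0,"claw": 1.3},{"tx": 0,"ty": 0,"tz": 0,"yaw": 0,"claw": 1.8},{"tx": 0,"ty": 0,"tz": 0,"yaw": 0,"claw": 1.9},{"tx": 0,"ty": 0,"tz": 0,"yaw": 0,"claw": 1.9},{"tx": 0,"ty": 0,"tz": 0.5,"yaw": 0,"claw": 1.9},{"tx": 0,"ty": 0,"tz": 1.5,"yaw": 0,"claw": 1.9},{"tx": 0,"ty": 0,"tz": 2.5,"yaw": 0,"claw": 1.9},{"tx": 0,"ty": 0,"tz": 3,"yaw": 0,"claw": 1.9},{"tx": 0,"ty": -3.5,"tz": 0,"yaw": 0,"claw": 3},{"tx": 0,"ty": -3.5,"tz": 0,"yaw": 0,"claw": 3},{"tx": 0,"ty": -3.5,"tz": 0,"yaw": 0,"claw": 3},{"tx": 0,"ty": -3.5,"tz": 0,"yaw": 0,"claw": 3},{"tx": 0,"ty": -3.5,"tz": 0,"yaw": 0,"claw": 3},{"tx": 0,"ty": -3.5,"tz": 0,"yaw": 0,"claw": 3},{"tx": 0,"ty": -3.5,"tz": 0,"yaw": 0,"claw": 3},{"tx": 0,"ty": 0,"tz": 0,"yaw": 0,"claw": 3}]}}

```text
time_s: 26.75
position: [0.3931, 0.013, 0.1783]
tool_rot: [[-0.831, 0.557, 0.001], [0.557, 0.831, -0.001], [-0.001, -0.0, -1.0]]
ft_force: [0.3, 0.7, -0.3]
grip_width: 0.0301
gripper_force: 0.0
```

```bash
python3 - <<'E'
from h import *
im=bulbs(); print(env.observe()["time_s"]); cv2.imwrite("pics/fin.png",cv2.resize(im[120:310,130:420],None,fx=2.6,fy=2.6)[...,::-1])
E
```

```text
54 [0.4547 0.2552 0.0995] size [0.012 0.012]
52 [0.4531 0.2194 0.0997] size [0.012 0.012]
54 [0.4248 0.2761 0.0991] size [0.012 0.011]
52 [0.4228 0.2398 0.0997] size [0.012 0.012]
52 [0.4204 0.2031 0.1001] size [0.012 0.012]
48 [0.3925 0.2596 0.0994] size [0.011 0.012]
53 [0.3897 0.2232 0.0994] size [0.012 0.013]
26.8
```

View pics/fin.png

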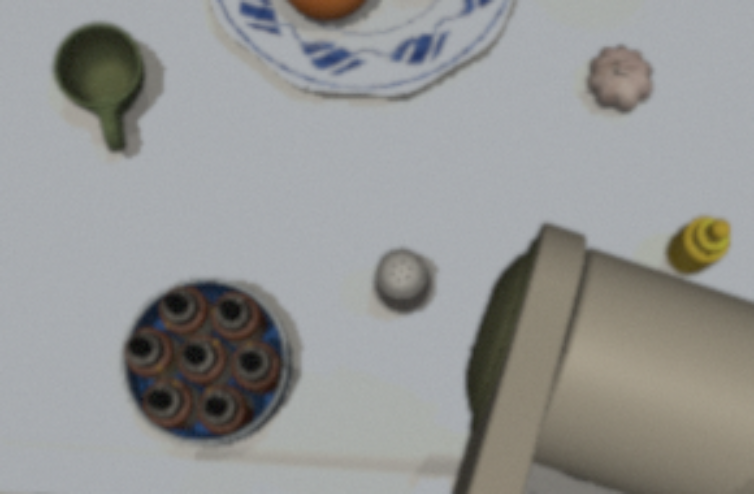

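All seven bottles stand in a honeycomb in the tin (centre at about (205,360) in the crop), at equal heights. The salt shaker, cup, garlic and yellow bottle look undisturbed. Handing in.

```bash
python3 -c "
from rig import env
print(env.close_job())"
```

```text
the job is handed in; nothing more can be done
None
```

The job is handed in at 26.8 s: the fallen bottle was stood upright on the worktop, let go and retaken, and all seven bottles now stand upright in the tin's honeycomb, with the salt shaker, cup and garlic left alone.

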